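# Set the tape measure as a stand-off gauge in front of the shut lantern

### The job

First push the lantern's glass door fully shut until it clicks into its catch. Then hook the tab at the end of the tape measure behind the low bar in front of the lantern, back the tape measure straight away from the lantern against its spring until 15 cm of tape shows between the tab and the case, and press the lock button on top right down so that it stays. Leave the tape measure standing there on the table, still hooked, straight out from the lantern, and do not shift the other things on the table.

Things in the scene. Friction and masses are not known exactly. Their poses are not given: they have to be found in the camera images.
- lantern: Small clear acrylic lantern, dark steel frame, fixed: 110 x 110 mm plan, 112 mm high (roof vent to 118). Origin: centre of its underside. Its own -x side is the front with the door, facing roughly the world's -y; +x points into it. In front stands a low steel frame: a bar parallel to the front, and two short arms (7 mm wide, at y = +-51.5 mm) joining it to the lantern.
- hook_bar (a point): Middle of the bar's inner face (towards the lantern; the tab hooks it), 9 mm above the table, at x = -88 mm in the lantern's frame; axes as the lantern's. The bar is 110 mm long (own y), 8 mm thick (its outer face lies at -x), its top 14 mm above the table. Between bar and shut door is a pocket 28 mm deep, 96 mm wide, open down to the table.
- door (a joint): Angle of the lantern's glass door, rad: 0 = shut and seated, grows as it opens outward (starts 0.6 to 1.25). Light, slightly stiff hinge; it stays where left. A spring catch at the free edge resists from about 0.08 rad (some 3 N at the edge), then snaps it home; unseated it stands at 0.05 or more, and 2 N pull it open again.
- door_hinge (a point): On the door's hinge line, 61 mm above the table, at x = -58, y = -52 mm in the lantern's frame. The door is a steel-framed glass panel 100 mm wide, 5 mm thick, from 18 to 104 mm above the table. Axes turn with the door: it runs from the hinge along own +y, its outer face looks to own -x; shut, they match the lantern's. It turns counter-clockwise from above as it opens.
- door_edge (a point): Middle of the outer face at the door's free edge, 100 mm from the hinge line, 61 mm above the table; axes as door_hinge.
- tape_center (a point): Centre (35 mm up) of the tape measure's case, loose: 76 mm long (own x), 42 mm thick (own y), 70 mm high, about 0.45 kg, flat parallel sides, standing upright on a non-slip foot (friction about 0.8: let go, it stays put against its own spring). The tape comes out of the mouth, low in its own +x face at x = +38 mm. Starts among the tumblers.
- tape_tab (a point): The end tab's hook face (towards the case), 9 mm above the table when the case stands; axes as the case's. The tab, 19 mm wide, 3 mm thick, hangs from the tape's underside at 18 mm down to 4 mm above the table. With the tape home it is 22 mm ahead of the mouth, 60 mm ahead of the case's centre. The tape is 19 mm wide, straight, stiff, level.
- blade (a joint): How far the tape is drawn out, m: 0 = home, at most 0.18. The spring pulls it home with about 1.3 to 1.6 N. The tape showing between mouth and tab is this value plus 0.022, so 15 cm showing means 0.128.
- lock (a joint): Travel of the lock button, m: 0 = up (free), about 0.005 = pressed down to its stop and locked, tape held. Needs 2 to 3 N to move; press until it stops (about 10 N); stays down by itself.
- lock_top (a point): Centre of the round lock button's top face (20 mm across) in the middle of the case's top, 78 mm above the table while up.
- tumbler1: Amber glass tumbler, loose, 74 mm wide, 86 mm high; origin at its underside. Stands near the tape measure's start.
- tumbler2: Amber glass tumbler, loose, like tumbler1.
- bowl: Matte black ceramic bowl, loose, 124 mm wide, 52 mm high; origin at its underside.
- lighter: Stainless lighter case lying flat, loose, about 38 x 50 mm, 13 mm high; origin at its underside.
- candle_jar: Glass candle jar with metal lid, loose, 68 mm wide, 80 mm high; origin at its underside.
- glasses_case: Black spectacle case, loose, 60 x 158 mm (long along own y), 40 mm high; origin at its underside.
- coasters: Stack of four cork coasters, loose, 92 mm wide, 20 mm high; origin at its underside.
- tape: The same tape measure case; origin at the centre of its underside, axes as tape_center.

How it is judged (in metres and radians):
On the way, in this order (a step that is already met when the one before it is completed fails the run):
1. the lantern door is shut on its catch (value of joint door below 0.03 rad), for 0.3 s.
2. with the door shut, the tab is hooked behind the bar and pulls on it with the tape drawn out by more than 4 cm (value of joint door below 0.03 rad and x of tape_tab in the frame of hook_bar between -0.005 and 0.01 m and y of tape_tab in the frame of hook_bar between -0.04 and 0.04 m and z of tape_tab in the frame of hook_bar between -0.006 and 0.006 m and value of joint blade above 0.04 m and contact force between tape and lantern above 0.3 N), for 0.1 s.
3. the lock button is down with 15 cm (14 to 16) of tape showing, the tab still hooked (x of tape_tab in the frame of hook_bar between -0.005 and 0.01 m and y of tape_tab in the frame of hook_bar between -0.04 and 0.04 m and z of tape_tab in the frame of hook_bar between -0.006 and 0.006 m and value of joint blade between 0.118 and 0.138 m and value of joint lock above 0.0038 m), for 0.2 s.
At the end, for the whole second after the job is handed in: Door seated (under 0.03 rad); tab hooked behind the bar (within 10 mm, and 40 mm sideways); 140 to 160 mm of tape showing; lock button down (over 3.8 mm); case standing upright (0.06 rad) on the table at rest, pointing at the lantern within 0.2 rad (all of step 3 and value of joint door below 0.03 rad and angle between tape_center's own z axis and vertical below 0.06 rad and height (world z) of tape_center below 0.039 m and angle between the x axis of tape_center and the x axis of hook_bar, either way round below 0.2 rad and linear speed of tape below 0.01 m/s); the robot touches nothing.
It fails at once if a tumbler is shifted by more than 25 mm or tipped (distance of any of tumbler1, tumbler2 from where it was at the start of the episode above 0.025 m or angle between any of tumbler1, tumbler2's own z axis and vertical above 0.5 rad).
It fails at once if another bystander (bowl, lighter case, candle jar, spectacle case, coasters) is shifted by more than 25 mm (distance of any of bowl, lighter, candle_jar, glasses_case, coasters from where it was at the start of the episode above 0.025 m).
It also fails if it takes over 59 s, if anything falls off the work surface, if the arm or the gripper's body presses on something with over 40 N, if the wrist force passes 120 N, or if a joint passes its speed limit or range.

### The arm

A 6-joint arm with a two-finger parallel gripper is mounted at the origin on the work surface. World frame = base frame: x ahead of the robot, y to its left, z up, the work surface at z = 0. Lengths are in m, angles in degrees, forces in N, time in s.
With the tool pointing down it reaches from about 0.3 to 0.775 m from the base axis. Payload 14.6 kg.
Tool frame: the origin (TCP) lies at the very end of the fingers, on their centre line; the grasp point (between the pads) lies 19 mm behind it; z points along the fingers, y is the line along which they close (so a half turn about z gives the same grasp; the last joint's range is limited). The gripper opens to 94 mm and grips with 3 to 60 N. Pads are 16 mm wide; open, the fingers measure 119 mm over their backs; the gripper's body (75 mm by 177 mm) begins 78 mm behind the grasp point.
Start: joints at [73.075, 17.183, 87.147, -0, 75.671, -3.816], TCP at [0.125, 0.536, 0.178] pointing down, gripper open.
Joint ranges: [-173.82, 173.82], [-45.26, 126.66], [13.44, 144.39], [-59.66, 239.66], [0, 175.72], [-146.38, 146.38]. Speed limits (degrees/s): [127.2, 127.2, 147.25, 180, 180, 180].

### API

Orientations are given as [roll, pitch, yaw] about the fixed x, y, z axes, in that order (R = Rz(yaw) Ry(pitch) Rx(roll)).
In Python, from plant import manip, vision gives the robot as it stands.
- The arm moves only by the shell command python3 -m crank 'ROWS'. ROWS is JSON, a list of rows, each a list of 7 numbers: the shift along the tool's x, y, z in mm, then the turn, a rotation vector about the tool's x, y, z in rad, then the opening, from 0 (shut) to 1 (fully open). In form: [[x, y, z, wx, wy, wz, gripper], ...]. A call has 1 to 10 rows; each row is the pose to reach, as a shift and turn from the pose commanded when the call began, along the tool's axes at that moment; what a row does not reach only later rows make up. A row lasts 1/12 s, in which the tool goes at most 41.7 mm and 7.16 degrees, less where a joint would pass 70% of its speed; a pose out of reach is approached as far as the arm can. A call with a gripper value outside its range is refused whole. The fingers move at their own pace and stop on an object; the grip force is fixed at half the most. Time passes only in rows, so rows that repeat a pose let the fingers close. It gives the time, the measured TCP pose, the force, the opening and the grip force at its end, in the units of the state.
- manip.get_state(): the state, without advancing time (a new reading comes with each control period).
- vision.camera(name): name is "side" or "top"; returns a dict with "frame" (400x640x3 uint8, blue, green, red), "fx", "fy", "cx", "cy" (pixels), "R" (3x3) and "t" (3): a world point X has camera coordinates R X + t. Camera axes: x right, y down, z forward; pixel columns grow to the right and rows downward; lengths in m; the calibration is good to about 2 mm. A picture is of the moment at which its call begins. There is no depth.
- manip.close_job(): hands the job in; it is judged then, once.
The state is a dict: "time_s": time; "joint_positions": joint angles; "qvel": joint speeds; "tau": joint torques, N m; "eef_pos": TCP position; "tcp_rot": TCP orientation; "ft_force": force on the tool from outside, world axes, zero at the start; "moment": the same for the moment, N m; "opening": opening from 0.0 (shut) to 1.0 (fully open); "gripper_force": force on a finger pad.
Only numpy, scipy, OpenCV 4.12 (cv2) and the standard library are available. Lean on these libraries where they do the work, as an engineer would, in place of code of your own. Each camera call takes 0.05 s, during which the arm holds its last target. There are 200 camera calls.

## Working session

There is one attempt and no reset: what is moved stays moved. The work goes in short steps, Python scripts to look and compute and a shell command to move; the robot and the scene stay as the last step left them, time stands still between calls to the robot, and variables do not carry over. Pictures are saved under pics/ and viewed, at most 10 in all, crops included, and the job is handed in when it is done.

```bash
mkdir -p pics; ls
python3 - <<'E'
from plant import manip, vision
import cv2
print(manip.get_state())
for n in ("top","side"):
    c=vision.camera(n); cv2.imwrite(f"pics/{n}0.png",c["frame"])
    print(n,c["fx"],c["fy"],c["cx"],c["cy"],c["R"],c["t"])
E
```

```text
pics
{'time_s': 0.0, 'joint_positions': array([ 7.30752054e+01,  1.72176730e+01,  8.71800521e+01, -7.03342978e-04,
        7.56701669e+01, -3.81678049e+00]), 'qvel': array([-0.00154264, -0.03523358,  0.15317539, -0.00689348,  0.07656515,
       -0.06224507]), 'tau': array([ 1.93294109e-03, -5.31817031e+01, -3.52729869e+01,  7.09522306e-02,
        2.45203811e-02, -1.67650287e-04]), 'eef_pos': array([0.12466197, 0.53538421, 0.17736861]), 'tcp_rot': array([-1.79932213e+02, -3.83955932e-03,  1.66892158e+02]), 'ft_force': array([0.56894903, 0.36389471, 0.0410777 ]), 'moment': array([-0.01738157,  0.04432247, -0.00027027]), 'gripper_force': 0.0, 'opening': 0.9987801625111913}
top 380.51738536991024 380.51738536991024 323.53807831558197 197.82854815242808 [[-0.00439259 -0.99944569  0.03300026]
 [-0.99683347  0.0017562  -0.07949809]
 [ 0.07939607 -0.03324497 -0.99628863]] [-0.06008211  0.57437525  0.87123507]
side 515.2232714362136 515.2232714362136 312.3842289839114 202.57401949889902 [[-0.96908115 -0.24616854 -0.01681572]
 [-0.12978576  0.56651048 -0.81376995]
 [ 0.20985085 -0.78642668 -0.58094379]] [0.53854019 0.14640083 1.1197065 ]
```

View pics/top0.png

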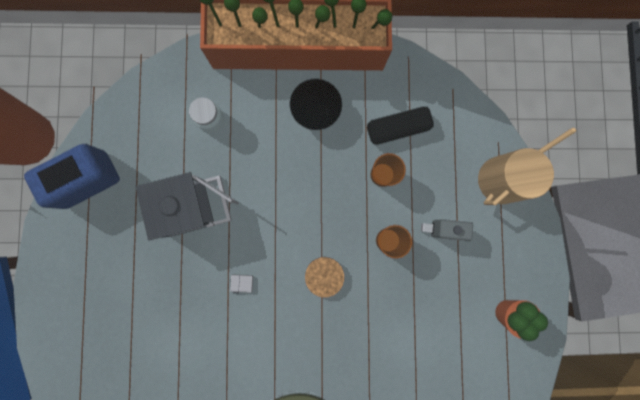

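View pics/side0.png

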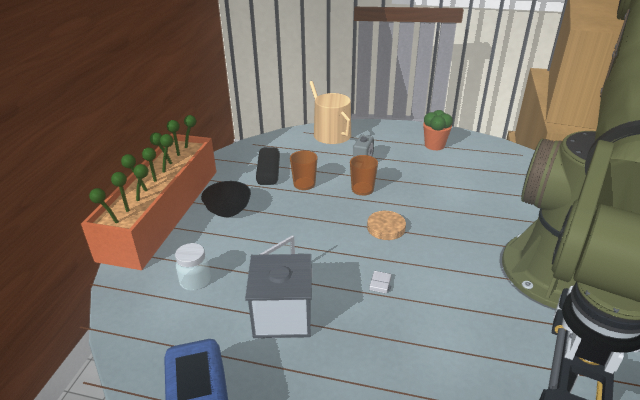

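The top view shows the lantern at about (172,205), with its door open from (197,180) to (230,200) and the bar near (222,200). The tape is at (455,230) with its tab at (428,228), and the tumblers are at (388,170) and (394,241). I'll enlarge these areas for exact pixels.

```bash
cat > h.py <<'E'
from plant import manip, vision
import cv2, numpy as np
def ray(c,u,v,z):
    d=c["R"].T@np.array([(u-c["cx"])/c["fx"],(v-c["cy"])/c["fy"],1]); o=-c["R"].T@c["t"]
    return o+d*(z-o[2])/d[2]
def proj(c,X):
    p=c["R"]@np.asarray(X,float)+c["t"]; return np.array([c["fx"]*p[0]/p[2]+c["cx"],c["fy"]*p[1]/p[2]+c["cy"]])
def crop(f,x0,x1,y0,y1,s): return cv2.resize(f[y0:y1,x0:x1],None,fx=s,fy=s,interpolation=cv2.INTER_CUBIC)
E
python3 - <<'E'
from h import *
f=cv2.imread("pics/top0.png")
a=crop(f,130,260,160,250,6); b=crop(f,360,490,150,270,4.5)
cv2.imwrite("pics/lan.png",a); cv2.imwrite("pics/tape.png",b)
E
```

```text
(no output)
```

View pics/lan.png

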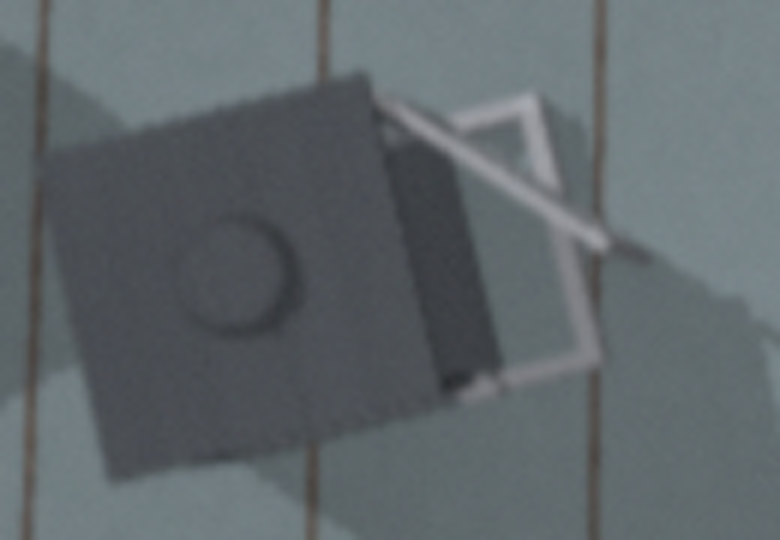

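View pics/tape.png

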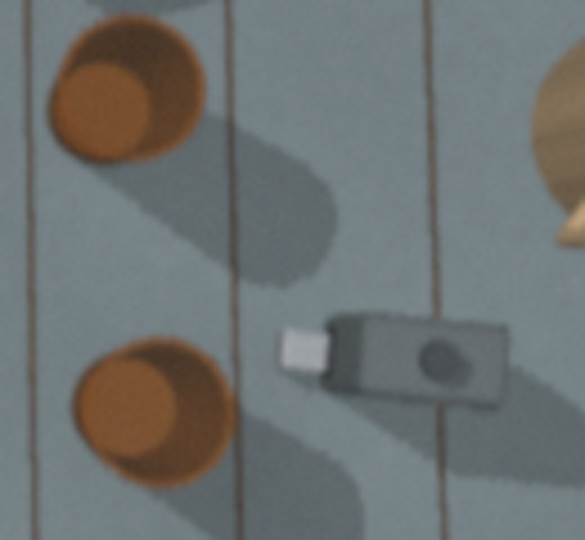

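The lantern crop shows the roof corners at (362,73), (40,155), (112,480) and (442,397). The bar's outer corners are at (540,93) and (603,362), and the door's top runs from (385,100) to (605,240). In the tape crop the case top has corners (508,326), (498,407), (362,314) and (357,393). The button is at (440,360), and the tab's outer end runs from (282,328) to (279,368).

Run:
```python
from h import *
c=vision.camera("top")
L=lambda u,v,z: ray(c,(u+.5)/6-.5+130,(v+.5)/6-.5+160,z)[:2]
T=lambda u,v,z: ray(c,(u+.5)/4.5-.5+360,(v+.5)/4.5-.5+150,z)[:2]
np.set_printoptions(precision=4,suppress=True)
ang=lambda a:np.degrees(np.arctan2(a[1],a[0]))
r=[L(*p,.112) for p in [(362,73),(40,155),(112,480),(442,397)]]
print("roof",r,np.mean(r,0),[np.linalg.norm(r[i]-r[i-1]) for i in range(4)])
b1,b2=L(540,93,.014),L(603,362,.014); print("bar",b1,b2,np.linalg.norm(b1-b2),"lantern yaw: front->in", ang(b1-b2)-90, ang(r[0]-r[3])-90, ang(r[1]-r[0]),ang(r[2]-r[3]))
m=(b1+b2)/2; print("bar outer mid",m)
h,e=L(385,100,.104),L(605,240,.104); print("door",h,e,np.linalg.norm(e-h),ang(e-h))
t=[T(*p,.07) for p in [(508,326),(498,407),(357,393),(362,314)]]
print("case",t,ang(t[3]-t[0]),ang(t[2]-t[1])); print("btn",T(440,360,.078))
a,b=T(282,328,.018),T(279,368,.018); print("tab end",a,b,(a+b)/2,ang((a+b)/2-T(440,360,.078)))
for n,p,z in [("tum1 base/rim",(128,88),.086),("tum2",(155,410),.086)]: print(n,T(*p,z))
for n,p,z in [("bowl",(316,104),.05),("lighter",(241,284),.013),("jar",(203,111),.08),("coast",(325,278),.02),("gl",(400,125),.04)]: print(n,ray(c,*p,z)[:2])
```

```text
roof [array([0.6228, 0.2225]), array([0.5939, 0.3328]), array([0.4811, 0.3045]), array([0.5092, 0.1924])] [0.5517 0.2631] [np.float64(0.1175265455837811), np.float64(0.1140414520883024), np.float64(0.11629823582785526), np.float64(0.11562375658481273)]
bar [0.6294 0.1839] [0.5233 0.1576] 0.10932207341122271 lantern yaw: front->in -76.09606680168687 -75.13852704346475 104.67250963369531 104.06113510122964
bar outer mid [0.5764 0.1708]
door [0.6143 0.2168] [0.5644 0.1386] 0.09271140951396388 -122.56937985659846
case [array([ 0.5153, -0.3952]), array([ 0.4751, -0.3887]), array([ 0.4824, -0.318 ]), array([ 0.5215, -0.3216])] 85.13944690113357 84.10880843886638
btn [ 0.4985 -0.3571]
tab end [ 0.5154 -0.2965] [ 0.4944 -0.2944] [ 0.5049 -0.2955] 84.0990841488718
tum1 base/rim [ 0.6326 -0.203 ]
tum2 [ 0.4751 -0.2133]
bowl [ 0.7912 -0.0444]
lighter [0.3746 0.1305]
jar [0.7637 0.2071]
coast [ 0.3876 -0.0646]
gl [ 0.7451 -0.2427]
```

```bash
cat >> h.py <<'E'
from scipy.spatial.transform import Rotation as Ro
C=np.array([.5525,.2635]); YL=np.radians(104.2); X=np.array([np.cos(YL),np.sin(YL)]); Y=np.array([-X[1],X[0]])
def lw(x,y): return C+X*x/1000+Y*y/1000
def row(p,yaw):
    s=manip.get_state(); R=Ro.from_euler("xyz",s["tcp_rot"],degrees=True); 
    T=Ro.from_euler("xyz",[180,0,yaw],degrees=True)
    print(np.round(np.r_[1000*R.inv().apply(np.array(p)-s["eef_pos"])],1),np.round((R.inv()*T).as_rotvec(),3),"world",np.round(p,3))
E
python3 - <<'E'
from h import *
for th in (1.0,.75,.6,.45,.3,.2,.1,.05,0):
    s,c=np.sin(th),np.cos(th); P=np.array([-58-85*s,-52+85*c])+np.array([-c,-s])*(2+8*c+12.5*s)
    print(th,np.round(P)); 
    if th==1.0: row([*lw(*P),.178],104.2)
E
```

```text
1.0 [-139.  -20.]
[-5.599e+02 -2.817e+02 -2.000e-01] [-1.000e-03  0.000e+00  1.094e+00] world [0.606 0.134 0.178]
0.75 [-128.   -1.]
0.6 [-119.    9.]
0.45 [-108.   18.]
0.3 [-96.  25.]
0.2 [-87.  29.]
0.1 [-78.  31.]
0.05 [-73.  32.]
0 [-68.  33.]
```

```bash
P='[-560,-282,0,0,0,1.094,0]'; :; python3 -m crank '[[-560,-282,0,0,0,1.094,0],[-560,-282,0,0,0,1.094,0],[-560,-282,0,0,0,1.094,0],[-560,-282,0,0,0,1.094,0],[-560,-282,0,0,0,1.094,0],[-560,-282,0,0,0,1.094,0],[-560,-282,0,0,0,1.094,0],[-560,-282,0,0,0,1.094,0],[-560,-282,0,0,0,1.094,0],[-560,-282,0,0,0,1.094,0]]'; python3 -c "
from h import *
row([*lw(-139,-20),.178],104.2)"
```

```text
time_s: 0.98
eef_pos: [0.4459, 0.267, 0.1779]
tcp_rot: [-180.0, -0.0, 103.8]
ft_force: [0.3, 1.5, -0.4]
opening: 0.327
gripper_force: 0.0
[-1.678e+02  1.235e+02 -1.000e-01] [-0.    -0.    -0.006] world [0.606 0.134 0.178]
```

```bash
python3 -m crank '[[-168,123,0,0,0,0,0],[-168,123,0,0,0,0,0],[-168,123,0,0,0,0,0],[-168,123,0,0,0,0,0],[-168,123,0,0,0,0,0],[-168,123,0,0,0,0,0],[-168,123,118,0,0,0,0],[-168,123,118,0,0,0,0],[-168,123,118,0,0,0,0],[-168,123,118,0,0,0,0]]'; python3 -c "
from h import *
for p in ((-128,-1),(-119,9),(-108,18),(-96,25),(-87,29),(-80,31)): row([*lw(*p),.06],104.2)"
```

```text
time_s: 1.82
eef_pos: [0.6012, 0.1355, 0.0527]
tcp_rot: [-179.4, -0.1, 104.2]
ft_force: [-1.1, -0.1, -1.3]
opening: 0.004
gripper_force: 0.0
[  8.  -14.9  -7.2] [-0.011 -0.001  0.   ] world [0.585 0.14  0.06 ]
[ 17.  -24.9  -7. ] [-0.011 -0.001  0.   ] world [0.573 0.146 0.06 ]
[ 28.  -33.9  -6.9] [-0.011 -0.001  0.   ] world [0.562 0.154 0.06 ]
[ 40.  -40.9  -6.8] [-0.011 -0.001  0.   ] world [0.552 0.164 0.06 ]
[ 49.  -44.9  -6.8] [-0.011 -0.001  0.   ] world [0.546 0.172 0.06 ]
[ 56.  -46.9  -6.7] [-0.011 -0.001  0.   ] world [0.542 0.178 0.06 ]
```

```bash
python3 -m crank '[[4,-8,0,0,0,0,0],[8,-15,0,0,0,0,0],[17,-25,0,0,0,0,0],[22,-30,0,0,0,0,0],[28,-34,0,0,0,0,0],[34,-38,0,0,0,0,0],[40,-41,0,0,0,0,0],[45,-43,0,0,0,0,0],[49,-45,0,0,0,0,0],[52,-46,0,0,0,0,0]]'
python3 - <<'E'
from h import *
row([*lw(-68,33),.06],104.2)
c=vision.camera("top"); cv2.imwrite("pics/a.png",crop(c["frame"],130,260,140,230,6))
E
```

```text
time_s: 2.65
eef_pos: [0.5476, 0.1756, 0.06]
tcp_rot: [-180.0, -0.0, 104.2]
ft_force: [1.1, -0.0, -0.3]
opening: 0.006
gripper_force: 0.1
[16.  -6.7 -0. ] [-0. -0.  0.] world [0.537 0.189 0.06 ]
```

View pics/a.png

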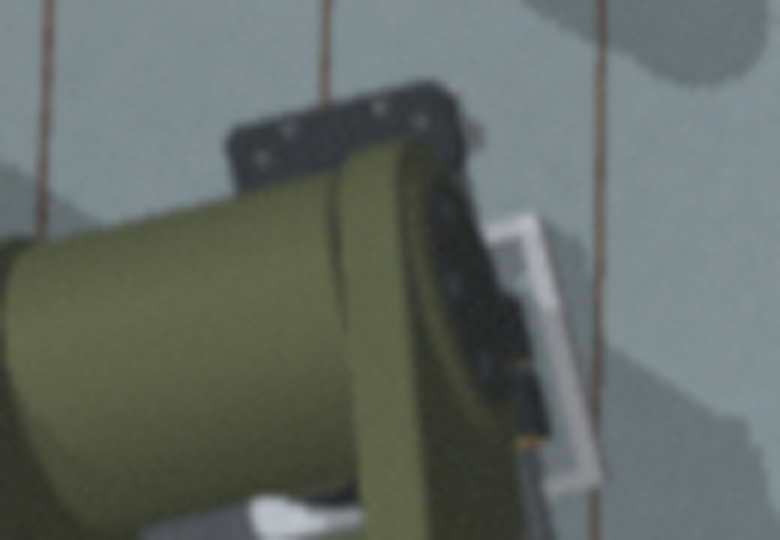

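The arm covers the lantern in this crop. The door no longer shows over the bar (535,220)–(595,480), so it has swung in. I'll push on gently and watch the force.

```bash
python3 -m crank '[[3,-1,0,0,0,0,0],[6,-3,0,0,0,0,0],[8,-4,0,0,0,0,0],[10,-5,0,0,0,0,0],[11,-5,0,0,0,0,0],[12,-5,0,0,0,0,0],[13,-5,0,0,0,0,0],[14,-5,0,0,0,0,0],[15,-5,0,0,0,0,0],[16,-5,0,0,0,0,0]]'
```

```text
time_s: 3.53
eef_pos: [0.5388, 0.1897, 0.0599]
tcp_rot: [-180.0, -0.0, 104.2]
ft_force: [-0.1, -1.5, -0.2]
opening: 0.005
gripper_force: 0.5
```

```bash
python3 -m crank '[[0.5,0,0,0,0,0,0],[1,0,0,0,0,0,0],[1.5,0,0,0,0,0,0],[2,0,0,0,0,0,0],[2,0,0,0,0,0,0]]'
```

```text
time_s: 3.95
eef_pos: [0.5387, 0.1904, 0.0599]
tcp_rot: [-180.0, 0.1, 104.2]
ft_force: [1.1, -9.6, 1.8]
opening: 0.003
gripper_force: 4.7
```

```bash
python3 -m crank '[[-15,0,0,0,0,0,0],[-40,0,0,0,0,0,0],[-70,0,0,0,0,0,0],[-90,0,-40,0,0,0,0],[-120,0,-80,0,0,0,0],[-160,0,-90,0,0,0,0],[-200,0,-90,0,0,0,0.5],[-240,0,-90,0,0,0,1],[-280,0,-90,0,0,0,1],[-280,0,-90,0,0,0,1]]'
python3 - <<'E'
from h import *
row([.4985,-.357,.15],84.3)
c=vision.camera("top"); cv2.imwrite("pics/b0.png",c["frame"]); cv2.imwrite("pics/b.png",crop(c["frame"],130,260,160,250,6))
E
```

```text
time_s: 4.78
eef_pos: [0.608, -0.0857, 0.1498]
tcp_rot: [180.0, 0.0, 103.9]
ft_force: [0.6, -0.8, 0.2]
opening: 0.252
gripper_force: 0.0
[-2.369e+02 -1.717e+02 -1.000e-01] [0.001 0.001 0.343] world [ 0.498 -0.357  0.15 ]
```

View pics/b.png

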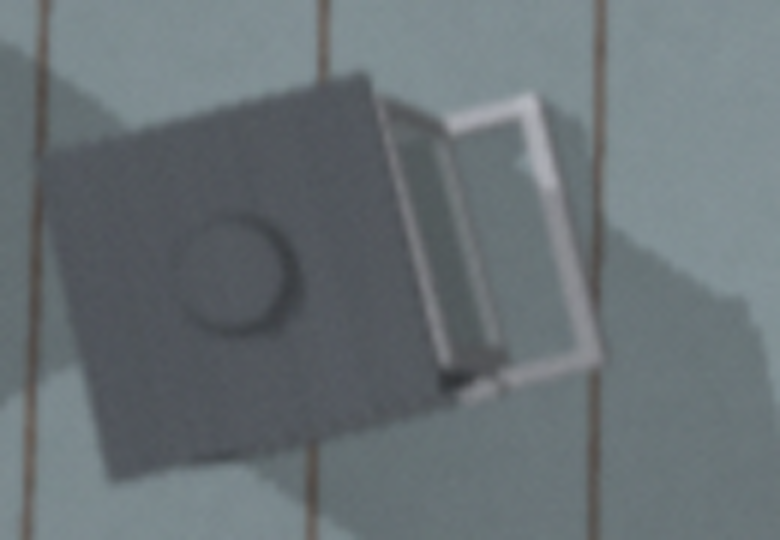

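The door lies flat along the roof's front edge, from (380,100) to (448,360), so it is shut. Next is the tape.

```bash
python3 -m crank '[[-237,-172,0,0,0,0.343,1],[-237,-172,0,0,0,0.343,1],[-237,-172,0,0,0,0.343,1],[-237,-172,0,0,0,0.343,1],[-237,-172,0,0,0,0.343,1],[-237,-172,0,0,0,0.343,1],[-237,-172,0,0,0,0.343,1],[-237,-172,0,0,0,0.343,1],[-237,-172,0,0,0,0.343,1],[-237,-172,0,0,0,0.343,1]]'; python3 -c "
from h import *
row([.4985,-.357,.035],84.3)"
```

```text
time_s: 5.67
eef_pos: [0.4993, -0.3507, 0.1499]
tcp_rot: [180.0, -0.0, 84.6]
ft_force: [0.3, 0.1, 0.3]
opening: 0.986
gripper_force: 0.0
[ -6.4  -0.2 114.9] [ 0.    -0.001  0.005] world [ 0.498 -0.357  0.035]
```

```bash
python3 -m crank '[[-6,0,40,0,0,0.005,1],[-6,0,80,0,0,0.005,1],[-6,0,110,0,0,0.005,1],[-6,0,115,0,0,0.005,1],[-6,0,115,0,0,0.005,0.2],[-6,0,115,0,0,0.005,0.2],[-6,0,115,0,0,0.005,0.2],[-6,0,115,0,0,0.005,0.2],[-6,0,115,0,0,0.005,0.2],[-6,0,115,0,0,0.005,0.2]]'
python3 -m crank '[[0,0,0,0,0,0,0.2],[0,0,0,0,0,0,0.2],[0,0,0,0,0,0,0.2]]'
```

```text
time_s: 6.5
eef_pos: [0.4985, -0.3582, 0.0359]
tcp_rot: [179.9, 0.0, 84.3]
ft_force: [-0.3, -0.8, 0.6]
opening: 0.61
gripper_force: 0.0
time_s: 6.75
eef_pos: [0.4981, -0.358, 0.0351]
tcp_rot: [180.0, 0.0, 84.3]
ft_force: [-0.7, 0.8, 1.5]
opening: 0.444
gripper_force: 30.0
```

```bash
python3 -m crank '[[0,0,-15,0,0,0,0.2],[0,0,-40,0,0,0,0.2],[0,0,-80,0,0,0,0.2],[0,0,-110,0,0,0,0.2],[0,0,-120,0,0,0,0.2],[0,0,-120,0,0,0,0.2],[0,0,-120,0,0,0,0.2]]'; python3 -c "
from h import *
row([*lw(-160,0),.155],104.2)"
```

```text
time_s: 7.33
eef_pos: [0.4976, -0.3576, 0.153]
tcp_rot: [-179.9, -0.1, 84.3]
ft_force: [-0.8, -0.3, -5.4]
opening: 0.442
gripper_force: 30.0
[473.1  47.1  -1.5] [-0.002 -0.001 -0.348] world [0.592 0.108 0.155]
```

```bash
python3 -m crank '[[40,4,0,0,0,-0.03,0.2],[80,8,0,0,0,-0.06,0.2],[120,12,0,0,0,-0.09,0.2],[160,16,0,0,0,-0.12,0.2],[200,20,0,0,0,-0.15,0.2],[240,24,0,0,0,-0.18,0.2],[280,28,0,0,0,-0.21,0.2],[320,32,0,0,0,-0.24,0.2],[360,36,0,0,0,-0.27,0.2],[400,40,0,0,0,-0.3,0.2]]'; python3 -m crank '[[30,3,0,0,0,-0.02,0.2],[55,5,0,0,0,-0.04,0.2],[70,6,0,0,0,-0.05,0.2],[70,6,0,0,0,-0.05,0.2],[70,6,0,0,0,-0.05,0.2],[70,6,0,0,0,-0.05,0.2]]'
python3 - <<'E'
from h import *
row([*lw(-138,0),.06],104.2)
s=manip.get_state()
for n in("top","side"):
    c=vision.camera(n); cv2.imwrite(f"pics/c_{n}.png",c["frame"])
    e=s["eef_pos"]; t=np.r_[e[:2]+X*.063,e[2]-.035+.018]; print(n,proj(c,t),proj(c,np.r_[lw(-88,0),.014]))
a=cv2.imread("pics/c_top.png"); b=cv2.imread("pics/c_side.png")
cv2.imwrite("pics/c.png",np.hstack([crop(a,150,280,140,260,3),crop(b,220,350,200,320,3)]))
E
```

```text
time_s: 8.17
eef_pos: [0.5768, 0.038, 0.1519]
tcp_rot: [-179.8, -0.0, 101.5]
ft_force: [0.2, -0.8, -4.7]
opening: 0.444
gripper_force: 30.0
time_s: 8.67
eef_pos: [0.5693, 0.1052, 0.1532]
tcp_rot: [-179.8, -0.0, 104.3]
ft_force: [0.7, -0.8, -4.8]
opening: 0.443
gripper_force: 30.0
[19.6 22.8 93.1] [-0.003 -0.     0.002] world [0.586 0.13  0.06 ]
top [213.33477169 203.59823165] [221.62261189 198.38261529]
side [291.59365842 231.6307442 ] [283.17807504 278.75268148]
```

View pics/c.png

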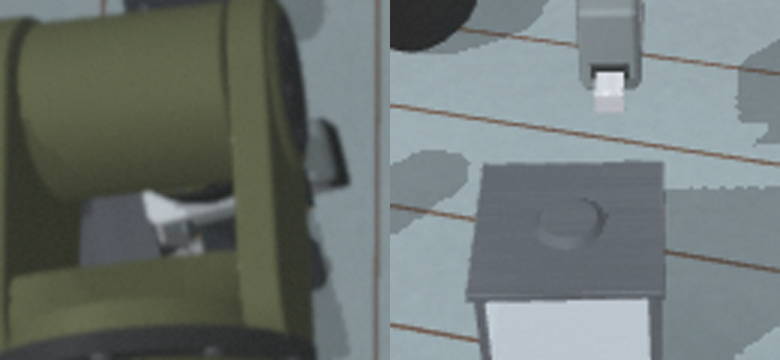

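The side view shows the tab's outer top edge at pixel (293,231), against a prediction of (291.6,231.6), so the case sits in the hand as assumed. I'll lower the tab into the pocket.

```bash
python3 -m crank '[[10,12,0,0,0,0,0.2],[20,23,0,0,0,0,0.2],[20,23,0,0,0,0,0.2],[20,23,30,0,0,0,0.2],[20,23,60,0,0,0,0.2],[20,23,75,0,0,0,0.2],[20,23,90,0,0,0,0.2],[20,23,90,0,0,0,0.2],[20,23,90,0,0,0,0.2]]'
python3 - <<'E'
from h import *
row([*lw(-138,0),.037],104.2)
s=manip.get_state()
for n in("top","side"):
    c=vision.camera(n); cv2.imwrite(f"pics/d_{n}.png",c["frame"])
    e=s["eef_pos"]; t=np.r_[e[:2]+X*.063,e[2]-.035+.018]; print(n,proj(c,t),proj(c,np.r_[lw(-88,0),.014]))
a=cv2.imread("pics/d_top.png"); b=cv2.imread("pics/d_side.png")
cv2.imwrite("pics/d.png",np.hstack([crop(a,150,280,140,260,3),crop(b,220,350,200,320,3)]))
E
```

```text
time_s: 9.52
eef_pos: [0.5869, 0.1301, 0.0646]
tcp_rot: [-179.9, -0.0, 104.3]
ft_force: [0.0, -0.4, -3.4]
opening: 0.44
gripper_force: 30.0
[-0.2 -0.6 27.6] [-0.001 -0.     0.001] world [0.586 0.13  0.037]
top [212.35262485 198.39609083] [221.62261189 198.38261529]
side [281.75858624 271.3800355 ] [283.17807504 278.75268148]
```

View pics/d.png

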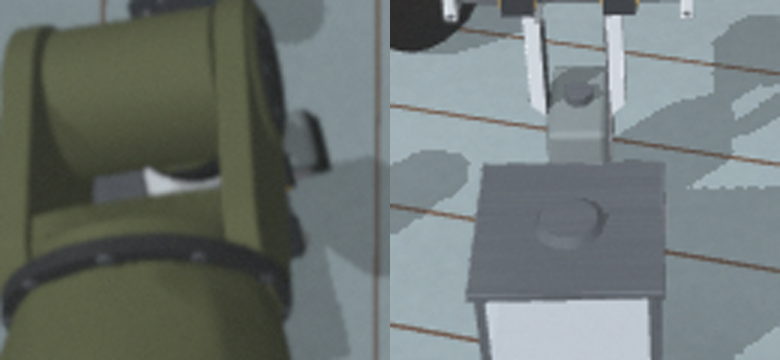

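The lantern now hides the tab in the side view. The case, between about (550,100) and (610,160), is aligned with the lantern's middle, so I'll lower and then test the hook by pulling.

```bash
python3 -m crank '[[0,0,10,0,0,0,0.2],[0,0,20,0,0,0,0.2],[0,0,25,0,0,0,0.2],[0,0,27.5,0,0,0,0.2],[0,0,27.5,0,0,0,0.2],[0,0,27.5,0,0,0,0.2]]'; python3 -m crank '[[-5,0,0,0,0,0,0.2],[-10,0,0,0,0,0,0.2],[-20,0,0,0,0,0,0.2],[-30,0,0,0,0,0,0.2],[-40,0,0,0,0,0,0.2],[-40,0,0,0,0,0,0.2],[-40,0,0,0,0,0,0.2],[-40,0,0,0,0,0,0.2]]'
```

```text
time_s: 10.12
eef_pos: [0.5872, 0.131, 0.0373]
tcp_rot: [-180.0, -0.0, 104.3]
ft_force: [-0.8, 0.9, -5.1]
opening: 0.444
gripper_force: 30.0
time_s: 10.78
eef_pos: [0.5971, 0.0921, 0.0374]
tcp_rot: [180.0, -0.0, 104.3]
ft_force: [-0.3, 1.2, -3.6]
opening: 0.44
gripper_force: 30.0
```

```bash
python3 -m crank '[[-15,0,0,0,0,0,0.2],[-30,0,0,0,0,0,0.2],[-45,0,0,0,0,0,0.2],[-60,0,0,0,0,0,0.2],[-75,0,0,0,0,0,0.2],[-88,0,0,0,0,0,0.2],[-97,0,0,0,0,0,0.2],[-97,0,0,0,0,0,0.2],[-97,0,0,0,0,0,0.2],[-97,0,0,0,0,0,0.2]]'
python3 - <<'E'
from h import *
row([*lw(-276,0),.035],104.2)
a=vision.camera("top"); b=vision.camera("side")
cv2.imwrite("pics/e_top.png",a["frame"]); cv2.imwrite("pics/e_side.png",b["frame"])
cv2.imwrite("pics/e.png",np.hstack([crop(a["frame"],190,340,140,260,2.6),crop(b["frame"],210,360,120,240,2.6)]))
E
```

```text
time_s: 11.62
eef_pos: [0.6209, -0.0014, 0.0373]
tcp_rot: [-180.0, -0.0, 104.3]
ft_force: [-0.9, 2.0, -4.2]
opening: 0.442
gripper_force: 30.0
[-2.4 -1.4  2.3] [-0.    -0.     0.002] world [ 0.62  -0.004  0.035]
```

View pics/e.png

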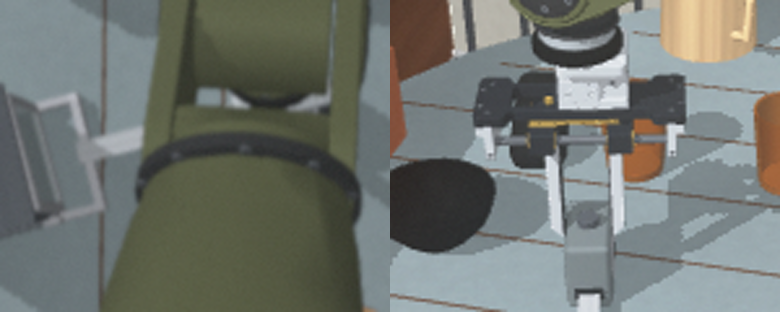

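The top view shows the tape running over the bar, with its end inside the pocket at about (85,150): it is hooked and drawn. I'll set it down and release.

```bash
python3 -m crank '[[-2,0,1,0,0,0,0.2],[-2,0,2,0,0,0,0.2],[-2,0,2.5,0,0,0,0.2],[-2,0,2.5,0,0,0,0.2],[-2,0,2.5,0,0,0,0.2]]';python3 -m crank '[[0,0,0,0,0,0,0.7],[0,0,0,0,0,0,0.7],[0,0,0,0,0,0,0.7],[0,0,0,0,0,0,0.7],[0,0,-20,0,0,0,0.7],[0,0,-45,0,0,0,0.7],[0,0,-65,0,0,0,0.5],[0,0,-65,0,0,0,0],[0,0,-65,0,0,0,0],[0,0,-65,0,0,0,0]]'
python3 -m crank '[[0,0,0,0,0,0,0],[0,0,0,0,0,0,0],[0,0,0,0,0,0,0],[0,0,0,0,0,0,0],[0,0,0,0,0,0,0]]'
python3 - <<'E'
from h import *
b=vision.camera("side"); cv2.imwrite("pics/f.png",crop(b["frame"],210,360,120,260,4))
e=manip.get_state()["eef_pos"]
print((proj(b,[*e[:2],.078])-[210,120])*4, (proj(b,e)-[210,120])*4)
E
```

```text
time_s: 12.13
eef_pos: [0.6218, -0.0039, 0.0356]
tcp_rot: [180.0, 0.0, 104.3]
ft_force: [-3.1, -0.7, 6.1]
opening: 0.445
gripper_force: 30.0
time_s: 12.97
eef_pos: [0.6212, -0.0038, 0.099]
tcp_rot: [-179.9, -0.0, 104.3]
ft_force: [0.4, 1.4, 0.4]
opening: 0.456
gripper_force: 0.0
time_s: 13.38
eef_pos: [0.6215, -0.0038, 0.0997]
tcp_rot: [-180.0, -0.0, 104.3]
ft_force: [0.1, -0.1, -0.4]
opening: 0.1
gripper_force: 0.0
[300.05649673 330.52007081] [298.26579967 299.95816862]
```

View pics/f.png

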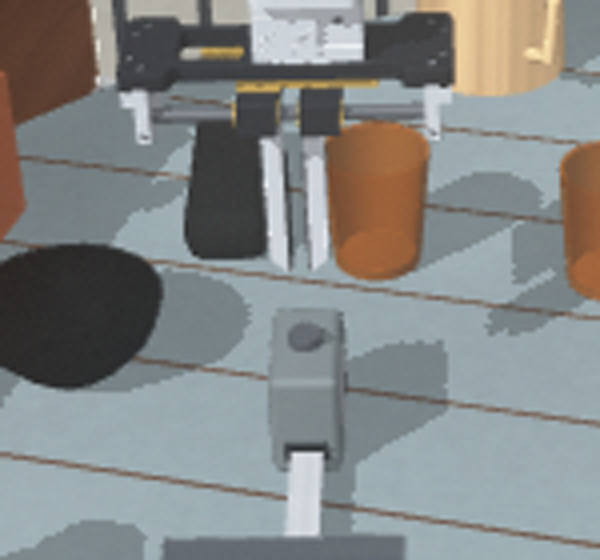

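The side crop shows the button at (305,337), 5–7 px at 4x from its predicted spot (a few mm), with the fingers above it. I'll press in small steps, watching the force.

```bash
python3 -m crank '[[2,0,0,0,0,0,0],[2,0,5,0,0,0,0],[2,0,10,0,0,0,0],[2,0,15,0,0,0,0],[2,0,18,0,0,0,0],[2,0,20,0,0,0,0],[2,0,20,0,0,0,0]]'; python3 -m crank '[[0,0,1,0,0,0,0],[0,0,2,0,0,0,0],[0,0,3,0,0,0,0],[0,0,4,0,0,0,0],[0,0,4,0,0,0,0]]'; python3 -m crank '[[0,0,1,0,0,0,0],[0,0,2,0,0,0,0],[0,0,2.5,0,0,0,0],[0,0,2.5,0,0,0,0]]'
```

```text
time_s: 14.02
eef_pos: [0.6208, -0.0019, 0.0793]
tcp_rot: [-180.0, -0.0, 104.3]
ft_force: [0.3, 0.6, 0.1]
opening: 0.005
gripper_force: 0.0
time_s: 14.43
eef_pos: [0.621, -0.0018, 0.0758]
tcp_rot: [-180.0, -0.0, 104.3]
ft_force: [-0.2, 0.1, 0.6]
opening: 0.003
gripper_force: 0.0
time_s: 14.77
eef_pos: [0.621, -0.0018, 0.0733]
tcp_rot: [-180.0, -0.0, 104.3]
ft_force: [-0.3, 0.3, -0.6]
opening: 0.008
gripper_force: 0.0
```

Run:
```python
from h import *
b=vision.camera("side"); cv2.imwrite("pics/g.png",crop(b["frame"],250,330,160,250,6))
e=manip.get_state()["eef_pos"]
f=lambda p:(proj(b,p)-[250,160])*6
print(f([*e[:2],.078]),f(e),f([*(e[:2]+.01*X),e[2]]))
# button/case from old frame before press (f.png coords 4x off 210,120)
c=b
for z in(.078,): print("button xy",ray(c,305.5/4-.5+210,337.5/4-.5+120,z))
```

```text
[209.85301402 258.73363145] [210.41710231 268.34560362] [209.28242734 283.39241674]
button xy [6.18123757e-01 5.93403883e-04 7.80000000e-02]
```

View pics/g.png

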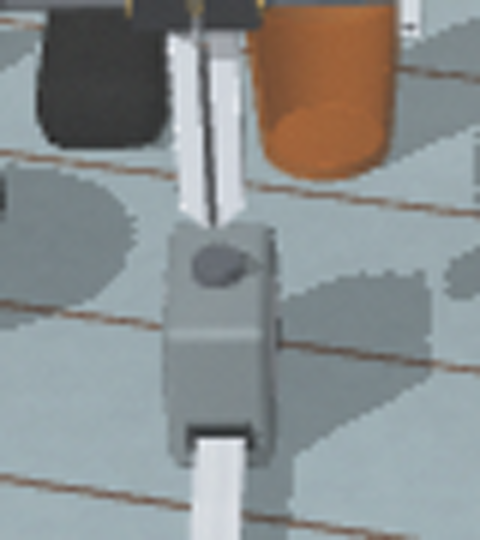

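The fingertips appear about 20 mm above the button at (217,266), and there is no contact force. The door push rules out a sideways offset, so the real tips end higher than the nominal TCP. I'll keep descending step by step and watch the force.

```bash
python3 -m crank '[[0,0,1,0,0,0,0],[0,0,2,0,0,0,0],[0,0,3,0,0,0,0],[0,0,3,0,0,0,0]]'; python3 -m crank '[[0,0,1,0,0,0,0],[0,0,2,0,0,0,0],[0,0,3,0,0,0,0],[0,0,3,0,0,0,0]]'; python3 -m crank '[[0,0,1,0,0,0,0],[0,0,2,0,0,0,0],[0,0,3,0,0,0,0],[0,0,3,0,0,0,0]]'
```

```text
time_s: 15.15
eef_pos: [0.621, -0.0018, 0.0701]
tcp_rot: [-180.0, -0.0, 104.3]
ft_force: [0.2, 0.2, 0.1]
opening: 0.005
gripper_force: 0.0
time_s: 15.48
eef_pos: [0.6209, -0.0018, 0.0671]
tcp_rot: [-180.0, -0.0, 104.3]
ft_force: [0.2, -0.5, 0.9]
opening: 0.004
gripper_force: 0.0
time_s: 15.82
eef_pos: [0.621, -0.0018, 0.0642]
tcp_rot: [-180.0, -0.0, 104.3]
ft_force: [0.7, 0.4, 0.1]
opening: 0.002
gripper_force: 0.0
```

```bash
python3 -m crank '[[2,0,1,0,0,0,0],[2,0,2,0,0,0,0],[2,0,3,0,0,0,0],[2,0,3,0,0,0,0]]'; python3 -m crank '[[0,0,1,0,0,0,0],[0,0,2,0,0,0,0],[0,0,3,0,0,0,0],[0,0,3,0,0,0,0]]'; python3 -m crank '[[0,0,1,0,0,0,0],[0,0,2,0,0,0,0],[0,0,2,0,0,0,0]]'
```

```text
time_s: 16.15
eef_pos: [0.6205, 0.0002, 0.0612]
tcp_rot: [-180.0, -0.0, 104.3]
ft_force: [-0.4, 1.0, -0.7]
opening: 0.002
gripper_force: 0.0
time_s: 16.48
eef_pos: [0.6205, 0.0001, 0.0582]
tcp_rot: [-180.0, -0.0, 104.3]
ft_force: [0.5, 0.4, -0.1]
opening: 0.004
gripper_force: 0.0
time_s: 16.73
eef_pos: [0.6205, 0.0001, 0.0562]
tcp_rot: [-180.0, -0.0, 104.3]
ft_force: [0.8, -0.0, 0.4]
opening: 0.004
gripper_force: 0.0
```

Run:
```python
from h import *
b=vision.camera("side"); f=b["frame"]; e=manip.get_state()["eef_pos"]
print("TCP px",proj(b,e),"top .078",proj(b,[*e[:2],.078]),".07",proj(b,[*e[:2],.07]))
g=f.min(axis=2)
for v in range(188,216): print(v,*g[v,276:300])
t=vision.camera("top")["frame"].min(axis=2)
```

```text
TCP px [285.38774133 211.07994083] top .078 [284.94963844 203.62449429] .07 [285.11240683 206.39441674]
188 124 144 149 188 209 208 210 200 94 112 210 208 208 204 153 154 155 156 156 154 135 87 64 64
189 142 116 106 173 208 210 209 199 93 110 208 209 209 203 154 153 155 155 155 155 157 157 137 88
190 155 154 153 167 209 210 209 201 124 97 209 210 210 204 163 123 145 145 147 155 155 155 155 155
191 154 155 156 178 210 210 209 201 125 96 209 208 208 206 173 144 144 117 96 100 99 99 103 126
192 155 154 155 162 209 209 210 202 126 96 209 209 208 206 178 149 156 155 155 154 154 153 142 141
193 157 155 154 137 208 209 210 202 126 96 208 209 207 206 184 149 154 154 155 154 155 154 154 156
194 155 154 154 161 202 210 209 202 126 96 208 209 208 207 187 148 154 155 156 156 156 155 155 155
195 155 155 155 167 222 211 210 204 159 86 178 210 208 207 189 150 154 154 154 154 155 154 153 154
196 155 157 157 169 229 210 210 204 162 86 175 209 209 209 211 149 153 152 154 153 154 154 156 155
197 158 157 154 147 198 210 209 205 161 85 175 208 209 209 207 138 138 135 141 152 154 155 153 153
198 155 155 1
[... 1053 characters left out ...]
157
209 153 146 136 137 139 140 138 141 139 139 139 139 139 138 138 138 136 121 107 116 138 149 124 126
210 155 149 134 139 139 140 140 140 139 140 139 139 137 137 138 137 135 119 107 115 122 123 120 122
211 154 132 135 139 138 140 140 141 138 139 139 140 137 138 139 138 134 119 106 113 121 121 120 120
212 153 133 137 139 140 139 140 140 137 139 139 137 138 138 138 138 134 120 105 115 120 119 119 119
213 153 134 137 140 139 140 140 140 140 138 138 138 137 138 137 137 134 118 104 111 87 122 120 121
214 107 131 139 146 146 144 145 145 145 144 145 144 145 146 144 144 140 121 105 112 88 121 121 120
215 150 137 153 156 158 156 155 157 157 158 158 157 157 158 156 157 153 131 104 111 86 121 121 122
```

```bash
python3 -m crank '[[0,0,1,0,0,0,0],[0,0,2,0,0,0,0],[0,0,2,0,0,0,0]]'; python3 -m crank '[[0,0,1,0,0,0,0],[0,0,2,0,0,0,0],[0,0,2,0,0,0,0]]'; python3 -m crank '[[0,0,1,0,0,0,0],[0,0,1,0,0,0,0],[0,0,1,0,0,0,0]]'
```

```text
time_s: 17.08
eef_pos: [0.6205, 0.0001, 0.0542]
tcp_rot: [-180.0, -0.0, 104.3]
ft_force: [0.2, 0.0, 0.1]
opening: 0.004
gripper_force: 0.0
time_s: 17.33
eef_pos: [0.6205, 0.0001, 0.0522]
tcp_rot: [-180.0, -0.0, 104.3]
ft_force: [-0.3, 0.6, -0.5]
opening: 0.004
gripper_force: 0.0
time_s: 17.58
eef_pos: [0.6206, 0.0001, 0.0514]
tcp_rot: [-180.0, 0.0, 104.3]
ft_force: [-0.4, -0.7, -0.2]
opening: 0.003
gripper_force: 0.0
```

```bash
cat > tip.py <<'E'
from h import *
b=vision.camera("side"); g=b["frame"].min(axis=2); s=manip.get_state(); e=s["eef_pos"]
print("TCP px",proj(b,e),"F",s["ft_force"],"z",e[2])
for v in range(196,214): print(v,*g[v,278:294])
E
python3 -m crank '[[0,0,1,0,0,0,0],[0,0,2,0,0,0,0],[0,0,2,0,0,0,0]]'; python3 tip.py
```

```text
time_s: 17.83
eef_pos: [0.6206, -0.0, 0.0494]
tcp_rot: [180.0, 0.0, 104.3]
ft_force: [1.2, -0.0, 1.2]
opening: 0.003
gripper_force: 0.5
TCP px [285.505544   213.40364024] F [ 0.19438252 -0.92298588  0.91586705] z 0.04940992438540872
196 155 165 222 209 209 204 159 85 177 208 209 205 191 149 152 152
197 154 154 229 209 209 203 160 87 174 209 208 207 203 137 139 134
198 155 150 195 209 209 203 160 83 175 207 207 209 207 133 134 111
199 135 144 200 208 209 207 176 75 145 208 208 209 220 114 111 107
200 131 146 206 209 209 208 195 75 144 207 208 210 221 113 108 108
201 130 141 181 208 208 208 199 73 143 208 209 211 221 113 106 106
202 135 141 184 209 209 208 199 71 143 209 208 212 223 113 110 108
203 133 141 174 210 209 209 198 81 143 207 209 208 202 98 110 108
204 134 135 146 180 208 208 199 87 118 207 204 175 129 108 111 107
205 135 137 139 142 146 185 198 88 114 204 171 89 88 110 109 108
206 136 136 139 137 116 119 176 112 109 141 89 78 99 110 110 108
207 136 137 140 140 136 117 105 98 82 88 109 117 113 134 137 120
208 140 138 139 140 139 137 135 137 136 136 137 137 135 138 137 120
209 135 138 138 139 139 138 138 138 141 138 138 138 139 138 136 122
210 135 139 139 139 140 140 138 139 139 138 138 136 137 137 137 120
211 137 140 137 141 139 139 139 140 140 139 138 137 138 137 135 120
212 137 139 139 140 138 140 138 138 138 139 138 138 140 138 135 119
213 138 140 141 140 140 140 139 136 138 138 136 137 136 138 134 118
```

```bash
python3 -m crank '[[0,0,1,0,0,0,0],[0,0,1,0,0,0,0],[0,0,1,0,0,0,0]]'; python3 -m crank '[[0,0,1,0,0,0,0],[0,0,1,0,0,0,0],[0,0,1,0,0,0,0]]';python3 -m crank '[[0,0,1,0,0,0,0],[0,0,1,0,0,0,0],[0,0,1,0,0,0,0]]'
```

```text
time_s: 18.13
eef_pos: [0.6206, 0.0001, 0.0484]
tcp_rot: [-180.0, -0.0, 104.3]
ft_force: [-0.0, -0.6, 0.4]
opening: 0.006
gripper_force: 0.5
time_s: 18.38
eef_pos: [0.6206, 0.0001, 0.0474]
tcp_rot: [-180.0, -0.0, 104.3]
ft_force: [-0.5, -0.3, 1.0]
opening: 0.003
gripper_force: 0.4
time_s: 18.63
eef_pos: [0.6205, 0.0001, 0.0463]
tcp_rot: [-180.0, -0.0, 104.3]
ft_force: [0.5, -1.3, 0.7]
opening: 0.005
gripper_force: 0.4
```

```bash
python3 -m crank '[[0,0,1,0,0,0,0],[0,0,1,0,0,0,0],[0,0,1,0,0,0,0]]'; python3 -m crank '[[0,0,1,0,0,0,0],[0,0,1,0,0,0,0],[0,0,1,0,0,0,0]]';python3 tip.py
```

```text
time_s: 18.88
eef_pos: [0.6206, 0.0001, 0.0454]
tcp_rot: [-180.0, -0.0, 104.3]
ft_force: [-0.6, -1.5, 1.5]
opening: 0.007
gripper_force: 0.7
time_s: 19.13
eef_pos: [0.6208, -0.0002, 0.0448]
tcp_rot: [180.0, 0.0, 104.3]
ft_force: [-0.6, -3.4, 4.5]
opening: 0.006
gripper_force: 2.4
TCP px [285.55734102 214.88526543] F [-0.25749524 -4.05823987  4.94386418] z 0.04479247953239317
196 156 163 206 209 207 204 159 86 176 208 208 207 190 151 154 153
197 156 168 228 208 209 203 162 85 175 207 207 209 213 134 133 131
198 155 149 195 208 208 204 161 83 174 208 208 208 209 134 134 110
199 142 145 201 209 208 204 179 82 174 208 207 210 220 119 111 107
200 131 148 211 208 208 207 197 74 146 208 209 211 220 116 108 108
201 132 141 180 210 206 208 198 76 143 208 208 211 221 116 109 107
202 133 140 182 208 209 209 197 71 142 208 207 212 222 112 108 107
203 132 140 176 210 209 207 198 72 141 208 208 208 201 99 109 108
204 135 137 157 209 209 208 198 91 142 209 208 208 199 96 108 108
205 135 136 146 195 209 208 199 95 119 209 208 204 148 107 110 107
206 137 136 140 149 181 208 198 94 114 207 203 143 104 111 111 108
207 137 138 138 140 146 180 201 110 120 203 157 112 110 111 117 120
208 138 137 140 139 140 143 160 150 119 170 117 136 137 137 136 120
209 138 137 139 140 140 139 138 140 135 142 134 138 138 139 137 120
210 136 138 139 139 139 137 138 139 138 138 139 138 137 139 137 119
211 135 139 139 139 139 138 139 139 139 137 137 138 138 137 135 119
212 137 139 139 138 140 139 138 139 139 138 138 138 138 138 135 117
213 137 139 137 138 138 139 139 137 137 139 138 138 139 137 134 117
```

```bash
python3 -m crank '[[-0.5,0,0.5,0,0,0,0],[-1,0,1,0,0,0,0],[-1,0,1,0,0,0,0]]'
python3 - <<'E'
from h import *
b=vision.camera("side")["frame"].astype(int); 
a=cv2.imread("pics/e_side.png").astype(int)
print("tape/mouth rows, now vs at drawn"); 
for v in range(212,242): print(v,*b[v,280:296:3].min(1),"|",*a[v,280:296:3].min(1))
E
```

```text
time_s: 19.43
eef_pos: [0.6211, -0.0005, 0.0447]
tcp_rot: [179.9, -0.0, 104.3]
ft_force: [-4.7, 0.6, 13.1]
opening: 0.006
gripper_force: 6.7
tape/mouth rows, now vs at drawn
212 140 138 139 137 135 120 | 142 140 140 139 137 122
213 138 138 139 137 133 120 | 140 140 141 140 136 119
214 147 149 147 148 142 121 | 143 143 143 143 136 122
215 157 158 155 156 151 120 | 153 153 156 154 151 115
216 145 142 141 140 135 115 | 153 152 151 147 143 115
217 131 130 129 129 127 112 | 139 136 136 133 127 112
218 131 130 129 129 125 110 | 129 129 127 127 124 113
219 130 130 129 128 126 110 | 128 130 126 127 124 111
220 132 130 130 128 127 112 | 128 130 128 127 125 112
221 128 128 128 127 126 110 | 129 130 129 128 125 112
222 129 128 127 128 127 111 | 129 127 128 128 127 111
223 129 128 128 128 126 118 | 129 129 127 128 125 116
224 129 129 127 128 126 104 | 128 127 128 126 128 104
225 129 129 128 128 127 103 | 129 128 129 127 126 102
226 128 129 126 128 126 93 | 129 128 127 126 126 94
227 130 127 128 126 125 91 | 129 129 129 126 125 91
228 129 128 127 127 126 93 | 130 127 128 128 125 90
229 131 129 127 127 126 91 | 129 128 127 127 125 92
230 127 109 96 96 126 91 | 130 129 127 109 126 91
231 125 64 63 63 110 94 | 124 69 69 66 110 90
232 125 59 65 91 94 95 | 126 62 62 61 95 93
233 124 206 206 206 86 96 | 122 167 168 209 92 97
234 126 211 211 212 91 98 | 124 213 211 215 82 98
235 128 211 211 213 103 104 | 125 213 212 216 101 105
236 134 212 210 213 104 116 | 128 213 213 215 101 117
237 116 211 212 211 99 121 | 114 212 213 215 98 121
238 156 210 208 213 121 122 | 156 212 210 215 122 122
239 158 208 209 211 123 123 | 158 212 210 214 123 123
240 159 208 207 210 124 124 | 159 210 210 215 123 124
241 159 211 208 209 124 124 | 159 211 212 213 124 125
```

The force is 13 N at a hard stop and the case hasn't moved. I'll lift off and measure the button height and tape length.

```bash
python3 -m crank '[[0,0,-5,0,0,0,0],[0,0,-30,0,0,0,0],[0,0,-70,0,0,0,0],[0,0,-110,0,0,0,0],[-40,0,-130,0,0,0,0],[-80,0,-130,0,0,0,0],[-120,0,-130,0,0,0,0],[-160,0,-130,0,0,0,0],[-160,0,-130,0,0,0,0],[-160,0,-130,0,0,0,0]]'
python3 - <<'E'
from h import *
B=vision.camera("side"); b=B["frame"]; T=vision.camera("top"); cv2.imwrite("pics/h_side.png",b); cv2.imwrite("pics/h_top.png",T["frame"])
g=b.min(axis=2); o=cv2.imread("pics/e_side.png").min(axis=2)
for v in range(196,216): print(v,*g[v,276:298],)
f=T["frame"].astype(int); 
hs=cv2.cvtColor(T["frame"],cv2.COLOR_BGR2GRAY)
# profile along tape axis in top view at z=.018
for lx in range(-120,-60,3): print(lx,[int(hs[int(round(q[1])),int(round(q[0]))]) for q in [proj(T,[*lw(lx,y),.016]) for y in (-20,0,3)]],end=" ")
print()
for lx in range(-330,-200,4): print(lx,[int(hs[int(round(q[1])),int(round(q[0]))]) for q in [proj(T,[*lw(lx,y),z]) for y,z in ((0,.018),(0,.07))]],end=" ")
E
```

```text
time_s: 20.32
eef_pos: [0.6601, -0.1575, 0.1724]
tcp_rot: [-179.9, -0.1, 104.2]
ft_force: [0.3, 0.5, -0.7]
opening: 0.006
gripper_force: 0.0
196 154 155 156 154 151 151 152 153 152 154 154 153 153 153 154 154 151 151 153 152 154 152
197 157 157 155 151 124 134 135 134 137 138 137 137 136 128 130 130 132 130 140 152 153 153
198 154 154 154 140 135 135 135 134 135 135 135 136 137 135 134 135 135 128 116 126 152 152
199 155 153 141 132 135 137 136 135 137 134 136 135 136 136 135 135 135 128 113 124 153 155
200 156 152 129 133 137 137 135 134 136 135 136 136 136 134 135 137 134 126 108 97 156 154
201 152 151 130 133 136 135 137 134 135 137 136 136 136 135 135 135 135 126 108 87 131 153
202 152 150 131 133 136 136 135 136 132 119 126 123 136 135 136 135 134 124 108 94 131 154
203 155 152 128 134 136 134 133 119 107 103 103 103 108 119 134 135 134 122 107 93 130 155
204 157 153 132 133 135 135 125 104 103 103 103 102 102 105 118 135 133 123 107 93 127 153
205 155 153 135 135 137 135 110 101 102 103 102 102 101 102 102 135 135 121 107 100 126 152
206 154 138 134 134 137 134 112 105 101 101 
[... 1096 characters left out ...]
] -87 [139, 141, 143] -84 [116, 135, 133] -81 [114, 122, 120] -78 [115, 112, 114] -75 [114, 114, 112] -72 [113, 114, 113] -69 [115, 115, 115] -66 [113, 113, 113] -63 [110, 111, 110] 
-330 [90, 126] -326 [108, 114] -322 [109, 119] -318 [93, 101] -314 [105, 95] -310 [121, 119] -306 [121, 120] -302 [120, 121] -298 [120, 121] -294 [122, 121] -290 [121, 109] -286 [110, 91] -282 [92, 89] -278 [98, 89] -274 [102, 88] -270 [108, 92] -266 [121, 118] -262 [121, 122] -258 [122, 123] -254 [121, 121] -250 [122, 122] -246 [120, 121] -242 [119, 118] -238 [168, 171] -234 [176, 176] -230 [177, 179] -226 [178, 177] -222 [177, 178] -218 [178, 176] -214 [176, 171] -210 [178, 176] -206 [175, 174] -202 [176, 178]
```

Run:
```python
from h import *
f=cv2.imread("pics/f.png"); s=cv2.resize(f,(150,140),interpolation=cv2.INTER_AREA).min(axis=2)
for v in range(197,211): print(v,*s[v-120,66:88])
a=cv2.imread("pics/top0.png");h=cv2.imread("pics/h_top.png")
def blobs(i):
    q=cv2.cvtColor(i,cv2.COLOR_BGR2HSV); m=cv2.inRange(q,(3,140,50),(18,255,255)); n,_,st,ce=cv2.connectedComponentsWithStats(m[140:300,340:420].copy()); return [(int(st[k][4]),ce[k].round(1)) for k in range(1,n) if st[k][4]>100]
print(blobs(a),blobs(h))
```

```text
197 155 155 153 138 133 138 138 130 130 132 131 132 134 135 135 138 139 135 139 147 152 152
198 154 154 151 140 136 136 136 135 133 134 134 135 135 136 135 135 136 127 113 112 148 151
199 154 151 135 135 137 137 136 136 135 135 135 137 137 137 136 135 134 125 112 122 151 153
200 155 151 132 132 136 136 137 134 131 122 124 122 133 136 137 136 133 125 108 103 151 155
201 153 150 133 133 136 136 133 119 106 104 104 106 111 120 132 134 135 126 107 98 148 154
202 152 150 134 134 136 134 119 105 102 102 102 103 104 104 100 115 133 125 104 92 131 154
203 154 152 133 134 137 132 105 100 102 103 103 101 103 101 96 108 115 121 107 94 128 153
204 155 151 134 135 138 131 102 102 102 102 102 101 100 91 91 106 109 108 103 94 127 153
205 153 139 133 136 136 132 104 98 104 104 104 97 85 79 86 110 117 119 106 100 127 151
206 151 139 135 136 137 134 113 98 98 97 93 88 82 86 115 132 133 121 109 113 139 151
207 152 147 138 136 137 138 133 114 101 98 95 94 107 119 134 137 135 121 109 110 123 150
208 153 152 138 137 137 137 137 135 133 133 131 132 134 135 136 136 134 121 107 111 123 152
209 152 146 134 136 136 137 137 138 138 138 138 138 137 136 137 136 133 119 108 115 133 146
210 154 145 135 136 137 139 139 139 138 137 137 137 136 136 137 137 133 119 106 112 122 123
[(457, array([45.2, 34.4])), (435, array([ 50.3, 101.1]))] []
```

The button's top edge has dropped 2 px (about 5 mm) and its shadow is gone, so it is locked. About 151 mm of tape is showing. Handing in.

```bash
python3 -c "
from plant import manip
print(manip.close_job())"
```

```text
the job is handed in; nothing more can be done
None
```

I handed the job in with the door shut, the tab hooked behind the bar, about 15 cm of tape showing and the lock button down; no verdict was returned, the arm hid the tumblers in the last picture so I couldn't recheck them, and I viewed 11 pictures, one over the limit of 10.

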